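# Fit bearing and distance ring, index the turntable and hold it

### The job

On the rotary assembly fixture one of the three worm-wheel shafts is still bare: slide the bearing down that shaft until it sits fully home on the shaft's shoulder and let it go, then put the steel distance ring down the same shaft, fully home on the bearing, and let it go. Then take the table's upright handle and turn the table until that shaft stands in line with the index pointer on the fixture's base, and finish while still gripping the handle and holding the table still there, because it has no lock and a fitter is about to snap the circlip on. Leave the tools lying around the fixture where they are.

Things in the scene. Friction and masses are not known exactly. Their poses are not given: they have to be found in the camera images.
- carousel: the rotary assembly fixture's fixed base: grey round plate 208 mm across, screwed to the bench; origin on the turntable's vertical axis at bench height. Its own -x axis points to its front, where the index pointer (dark steel upright, 46 mm high, tip 110 mm from the axis) stands over the table's rim. The base may stand turned by some degrees.
- table (a joint): turning angle of the turntable, rad, counter-clockwise positive seen from above; 0 (or any whole turn) = the bare shaft stands at the front, in line with the pointer. Turns freely either way against light friction (0.15 N m); no lock, no detent.
- shaft_seat (a point): on the bare shaft's axis at the shoulder where the bearing must come to rest, 123 mm above the bench; turns with the table, z up. The plain shaft above it has 25.5 mm diameter and ends 49 mm above the shoulder, its last 7 mm tapering to 17 mm. Worm wheel below it: 79 mm across, at 66 to 87 mm above the bench.
- front (a point): point of the fixed base where shaft_seat must be brought: at the same height, 66 mm from the table's axis on the pointer's side.
- handle: the turning handle: upright black round grip, 25 mm diameter, 70 mm long, from 90 to 160 mm above the bench (origin at its lower end), which spins freely on its 15 mm steel stem; axis 95 mm from the table's axis, on the side opposite the bare shaft, midway between the two finished sets.
- handle_mid (a point): middle of the handle's grip, 125 mm above the bench.
- bearing_mid (a point): centre of the loose ball bearing (62 mm outside, 16 mm high, free bore 27.7 mm, 0.14 to 0.26 kg), half-way up; it lies flat on a black rubber mat 3 mm thick. z is the bore's axis.
- spacer_mid (a point): centre of the loose plain steel distance ring (38 mm outside, bore 28 mm, 12 mm high, about 55 g), half-way up; it lies flat on the same mat. z is the bore's axis.
- pliers: circlip pliers with red handles lying on the bench (52 x 166 x 12 mm), to be left alone; origin at the middle of the underside.
- thread_lock: small bottle standing on the bench (35 mm across, 109 mm high), to be left alone; origin at its foot.
- hex_key: black hex key lying on the bench (33 x 93 x 6 mm), to be left alone. Origin near its middle.
- bearing: the same bearing; origin at the centre of its underside.
- spacer: the same distance ring; origin at the centre of its underside.
- table_mid (a point): centre of the aluminium turntable's upper face (224 mm across, 36 mm above the bench). It carries three worm-wheel sets 120 degrees apart, each 66 mm from its axis: two finished ones with a bearing on top (137 mm above the bench) and the bare one, the tallest, whose upper end is a plain thin shaft.
- coil_hose_1: orange coiled air hose, fixed, to be kept clear of: a column 90 mm across hanging from the ceiling at about 0.41 m from the robot's axis and 45 degrees to its right, from 0.2 to 1 m above the bench top's level; its thin tail lies on the bench beside it, ending 0.1 m further left.

How it is judged:
By the outcome, as a careful person would: the job done as asked, in the order asked, and still so for the second after the job is handed in, while the arm keeps its last pose, push and grip.
It also fails if it takes over 72 s, if anything falls off the work surface, if the arm or the gripper's body presses on something with over 40 N, if the wrist force passes 120 N, or if a joint passes its speed limit or range.

### The arm

A 6-joint arm with a two-finger parallel gripper is mounted at the origin on a cart in front of the work surface, level with it; the furniture and walls round the work are solid. World frame = base frame: x ahead of the robot, y to its left, z up, the work surface at z = 0. Lengths are in m, angles in rad, forces in N, time in s.
With the tool pointing down it reaches from about 0.3 to 0.825 m from the base axis. Payload 5.4 kg.
Tool frame: the origin (TCP) lies at the very end of the fingers, on their centre line; the grasp point (between the pads) lies 19 mm behind it; z points along the fingers, y is the line along which they close (so a half turn about z gives the same grasp; the last joint's range is limited). The gripper opens to 92 mm and grips with 3 to 60 N. Pads are 20 mm wide; open, the fingers measure 128 mm over their backs; the gripper's body (75 mm by 189 mm) begins 69 mm behind the grasp point.
Start: joints at [1.021, 0.158, 1.597, -0, 1.386, -0.21], TCP at [0.192, 0.542, 0.184] pointing down, gripper open.
Joint ranges: [-2.91, 2.91], [-0.94, 2.29], [0.18, 2.7], [-1.29, 4.43], [0.17, 2.64], [-3, 3]. Speed limits (rad/s): [2.57, 2.57, 3.14, 3.14, 3.14, 3.14].

### API

Orientations are given as a rotation vector (axis times angle).
In Python, from workcell import bot gives the robot as it stands. Calls block until the motion is done:
- bot.goto(position, orientation): joint-space move of the TCP to a pose.
- bot.line_to(position, rot=None, max_speed=0.15): straight line of the TCP; rot=None keeps the orientation; max_speed is the mean speed in m/s.
- bot.set_joints(angles): joint-space move.
- bot.set_gripper(opening, newtons=None): opening from 0.0 (shut) to 1.0 (fully open); newtons is the grip in N (None keeps the last); returns when the fingers have stopped.
- bot.hold(seconds).
- bot.inverse_kinematics(position, orientation): joint angles nearest the present ones, or None.
- bot.read_camera(name): name is "scene" or "top"; returns a dict with "pixels" (420x560x3 uint8, blue, green, red), "fx", "fy", "cx", "cy" (pixels), "k1" (the pictures are not rectified: a ray, as slopes to the right and down, at radius r is drawn at 1 + k1 r^2 times it, then the intrinsics apply), "R" (3x3) and "t" (3): a world point X has camera coordinates R X + t. Camera axes: x right, y down, z forward; pixel columns grow to the right and rows downward; lengths in m; the calibration is good to about 2 mm. A picture is of the moment at which its call begins. There is no depth.
A pose or a line that the arm cannot do raises bot.MotionError and nothing moves.
- bot.job_done(): hands the job in; it is judged then, once.
Readings, each from a call of its own:
- bot.current_clock(): time.
- bot.current_joints(): joint angles.
- bot.current_joint_vel(): joint speeds.
- bot.current_effort(): joint torques, N m.
- bot.current_ee_pos(): TCP position.
- bot.current_tool_rot(): TCP orientation.
- bot.current_contact_force(): force on the tool from outside, world axes, zero at the start.
- bot.current_ft_torque(): the same for the moment, N m.
- bot.current_opening(): opening from 0.0 (shut) to 1.0 (fully open).
- bot.current_grip_force(): force on a finger pad.
Only numpy, scipy, OpenCV 4.12 (cv2) and the standard library are available. Lean on these libraries where they do the work, as an engineer would, in place of code of your own. Each camera call takes 0.05 s, during which the arm holds its last target. There are 200 camera calls.

## Working session

There is one attempt and no reset: what is moved stays moved. The work goes in short steps, each a Python script; the robot and the scene stay as the last script left them, time stands still between calls to the robot, and variables do not carry over. Pictures are saved under pics/ and viewed, at most 10 in all, crops included, and the job is handed in when it is done.

```bash
mkdir -p pics; ls; python3 - <<'E'
from workcell import bot
import cv2
for n in("scene","top"):
    c=bot.read_camera(n); cv2.imwrite(f"pics/{n}0.png",c["pixels"])
    print(n,c["fx"],c["fy"],c["cx"],c["cy"],c["k1"],c["R"],c["t"])
print(bot.current_tool_rot(),bot.current_clock())
E
```

```text
pics
scene 379.86925631366177 379.86925631366177 279.32042056959784 211.87565099573584 0.02708350866431768 [[-0.94991674  0.31246497 -0.00488233]
 [ 0.17477504  0.51824797 -0.83718142]
 [-0.25905961 -0.79610595 -0.54690349]] [ 0.45096365 -0.01286568  1.1666468 ]
top 482.32901179900585 482.32901179900585 277.218618535621 209.49308779972375 -0.07633865007289631 [[-1.48558570e-02 -9.99887389e-01 -2.12420658e-03]
 [-9.95736807e-01  1.49875443e-02 -9.10142038e-02]
 [ 9.10357913e-02  7.63056680e-04 -9.95847329e-01]] [0.04186405 0.50192784 1.44914454]
[-5.31118701e-01 -3.09576887e+00  2.40346196e-03] 0.1
```

View pics/scene0.png

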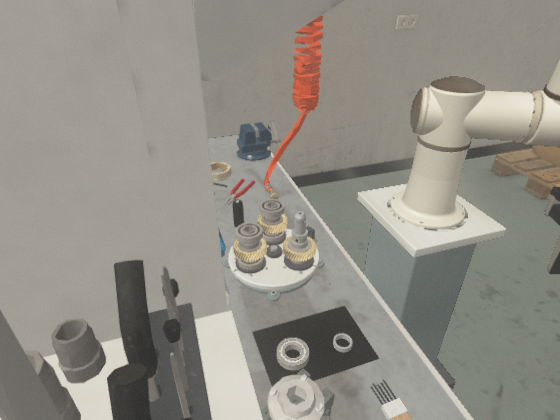

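View pics/top0.png

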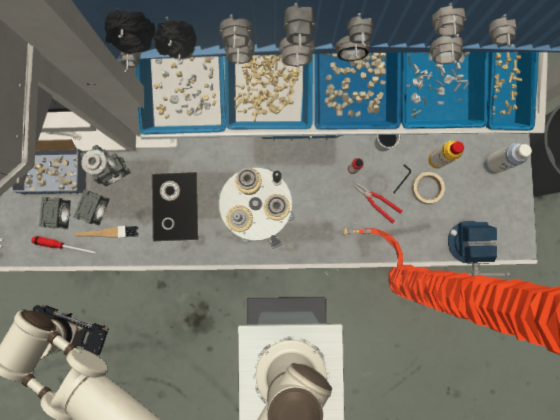

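The top view shows the mat at about (175,207), with the bearing at (170,190) and the ring at (168,224). The table is at (256,203), the handle at (277,176), the bare shaft near (238,217) and the pointer near (277,241). I'll zoom in on both views.

```bash
python3 - <<'E'
import cv2,numpy as np
t=cv2.imread("pics/top0.png")[155:255,145:305]; s=cv2.imread("pics/scene0.png")[190:310,210:370]
cv2.imwrite("pics/c1.png",cv2.resize(t,None,fx=5,fy=5,interpolation=cv2.INTER_CUBIC))
cv2.imwrite("pics/c2.png",cv2.resize(s,None,fx=5,fy=5,interpolation=cv2.INTER_CUBIC))
E
```

```text
(no output)
```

View pics/c1.png

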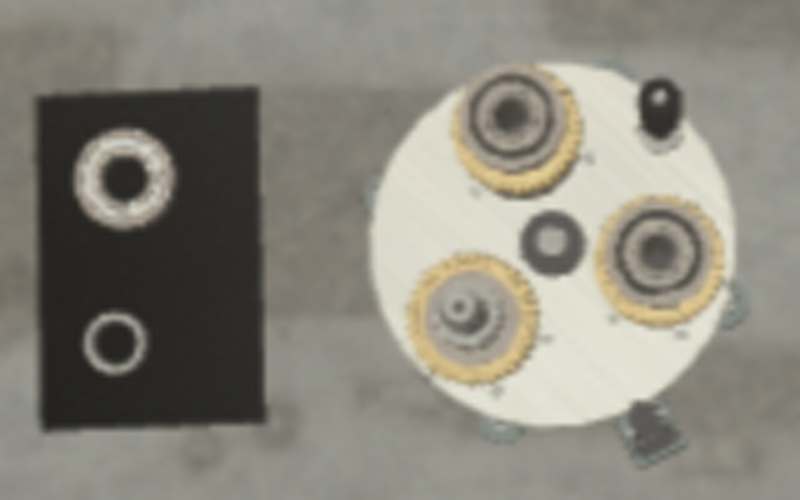

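View pics/c2.png

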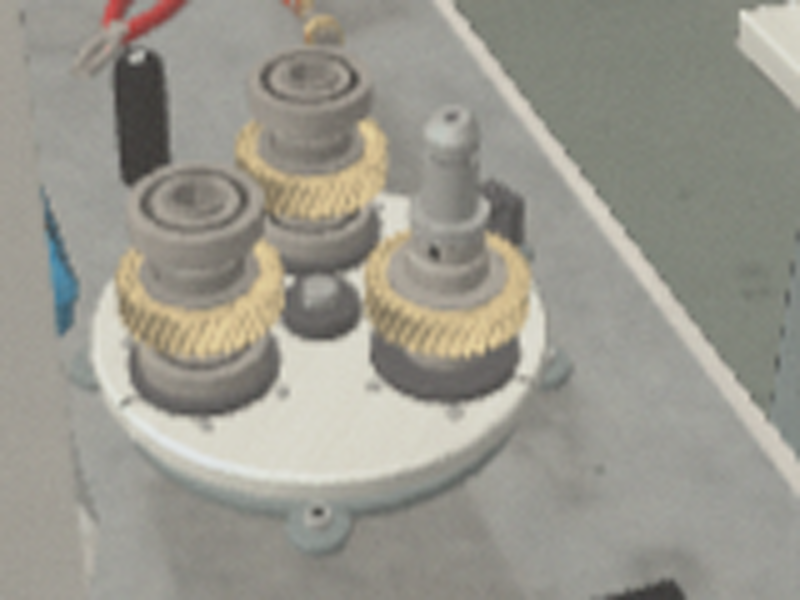

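```bash
cat > h.py <<'E'
import cv2,numpy as np
from scipy.optimize import least_squares
from scipy.spatial.transform import Rotation as Ro
from workcell import bot
def ray(c,uv):
    d=(np.atleast_2d(uv)-[c["cx"],c["cy"]])/[c["fx"],c["fy"]]; s=d.copy()
    for _ in range(20): s=d/(1+c["k1"]*(s**2).sum(1,keepdims=True))
    return -c["R"].T@c["t"], np.c_[s,np.ones(len(s))]@c["R"]
def onz(c,uv,z):
    o,d=ray(c,uv); return (o+d*((z-o[2])/d[:,2])[:,None])[:,:2]
def proj(c,X):
    p=c["R"]@np.asarray(X)+c["t"]; s=p[:2]/p[2]; s=s*(1+c["k1"]*(s@s)); return s*c["fx"]+[c["cx"],c["cy"]]
def circ(P,r=None):
    m=P.mean(0)
    f=lambda q:np.hypot(*(P-q[:2]).T)-(q[2] if r is None else r)
    return least_squares(f,[*m,r or .05],loss="soft_l1",f_scale=.001).x
def down(a):  # tool down, fingers closing along world azimuth a
    y=np.array([np.cos(a),np.sin(a),0]); z=np.array([0,0,-1.])
    return Ro.from_matrix(np.c_[np.cross(y,z),y,z]).as_rotvec()
def biggest(mask,box):
    m=np.zeros_like(mask); x0,x1,y0,y1=box; m[y0:y1,x0:x1]=mask[y0:y1,x0:x1]
    k=cv2.findContours(m,cv2.RETR_EXTERNAL,cv2.CHAIN_APPROX_NONE)[0]
    return max(k,key=cv2.contourArea)[:,0].astype(float)
E
cat > m.py <<'E'
from h import *
T=bot.read_camera("top"); S=bot.read_camera("scene"); im=T["pixels"]
g=cv2.cvtColor(im,cv2.COLOR_BGR2GRAY).astype(int)
cr=lambda x,y,o:[(x+.5)/5-.5+o[0],(y+.5)/5-.5+o[1]]
ot,os_=(145,155),(210,190)
# turntable: bright disc
P=onz(T,biggest((g>190).astype(np.uint8),(210,300,160,250)),.036); c=circ(P,.112)[:2]; print("table",c, circ(P))
hb=biggest((g>75).astype(np.uint8),(155,195,170,207)); print("bearing",circ(onz(T,hb,.015)))
hs=biggest((g>75).astype(np.uint8),(155,195,210,236)); print("ring",circ(onz(T,hs,.012)))
t=onz(T,cr(459,308,ot),.172)[0]; s=onz(S,cr(452,116,os_),.172)[0]
for n,p in(("shaft top",t),("scene",s),("handle top",onz(T,cr(660,92,ot),.160)[0]),("handle sc",onz(S,cr(138,55,os_),.160)[0]),
  ("ptr tip",onz(T,cr(637,410,ot),.046)[0]),("finA",onz(T,cr(511,114,ot),.137)[0]),("finB",onz(T,cr(659,250,ot),.137)[0])):
    d=p-c; print(n,p,np.hypot(*d),np.degrees(np.arctan2(d[1],d[0])))
L=[onz(T,cr(x,y,ot),.008)[0]-c for x,y in((370,190),(735,305),(500,430),(620,65))]
print("lugs",[np.degrees(np.arctan2(l[1],l[0])) for l in L])
E
python3 m.py
```

```text
table [0.52399984 0.10399718] [0.51430033 0.10224434 0.0982    ]
bearing [0.56828455 0.36674152 0.03064694]
ring [0.46653831 0.37285359 0.01839642]
shaft top [0.47210107 0.14635403] 0.06698943306196312 140.78061618117667
scene [0.47435068 0.14661508] 0.06543183133695774 139.35782880682933
handle top [0.59211831 0.03445582] 0.09734540033841413 -45.59220551400681
handle sc [0.58976599 0.03285532] 0.09688317799308187 -47.248569576024515
ptr tip [0.41926009 0.05114447] 0.11731932203802524 -153.2240393549946
finA [0.58468776 0.11910611] 0.06254041215130969 13.980208283588638
finB [0.50594564 0.03636707] 0.06999846885957309 -104.94684349101088
lugs [np.float64(72.45674521936729), np.float64(-109.2516012488138), np.float64(164.4524842047254), np.float64(-21.95539005142951)]
```

```bash
python3 - <<'E'
from h import *
r=down(np.pi/2); r2=down(-np.pi/2)
for q in (r,r2): print(bot.inverse_kinematics([.5685,.3667,.09],q),bot.inverse_kinematics([.473,.1465,.2],q),bot.inverse_kinematics([.6,.05,.12],q))
j=bot.inverse_kinematics([.5685,.3667,.09],r); j2=bot.inverse_kinematics([.5685,.3667,.09],r2)
b=r if abs(j[5])<abs(j2[5]) else r2
bot.goto([.5685,.3667,.09],b)
bot.line_to([.5685,.3667,.007],max_speed=.12)
print(bot.current_contact_force())
bot.set_gripper(0.0,30)
print(bot.current_opening()*92,bot.current_grip_force(),bot.current_contact_force())
bot.line_to([.5685,.3667,.10],max_speed=.12)
print(bot.current_opening()*92,bot.current_contact_force(),bot.current_clock(),bot.current_joints())
for n in("scene","top"): cv2.imwrite(f"pics/{n}1.png",bot.read_camera(n)["pixels"])
E
python3 -c "
import cv2,numpy as np
a=cv2.imread('pics/scene1.png')[190:390,200:400];b=cv2.imread('pics/top1.png')[130:330,130:330]
cv2.imwrite('pics/d1.png',cv2.resize(np.hstack([a,b]),None,fx=2,fy=2))"
```

```text
[ 3.94698692e-01  4.92208843e-01  1.36977462e+00 -4.44089210e-16
  1.27960919e+00 -1.17609763e+00] [ 5.57839301e-02 -6.34039718e-02  1.79407243e+00 -4.44089210e-16
  1.41092419e+00 -1.51501240e+00] [-0.11734216  0.28051705  1.58293505  0.          1.27814055 -1.68813848]
[ 3.94698692e-01  4.92208843e-01  1.36977462e+00 -4.44089210e-16
  1.27960919e+00  1.96549502e+00] [ 5.57839301e-02 -6.34039718e-02  1.79407243e+00 -4.44089210e-16
  1.41092419e+00  1.62658026e+00] [-1.17342157e-01  2.80517052e-01  1.58293505e+00 -4.44089210e-16
  1.27814055e+00  1.45345417e+00]
[-0.85338535 -0.13343214  0.67297022]
0.5762916028156196 0.0 [-0.1491628  -0.78646244 -0.55794842]
0.4041388514452638 [ 0.43691632  0.61064374 -0.54340671] 4.8833 [ 3.94636513e-01  4.83442765e-01  1.36350993e+00  1.11225467e-05
  1.29649335e+00 -1.17609018e+00]
```

View pics/d1.png

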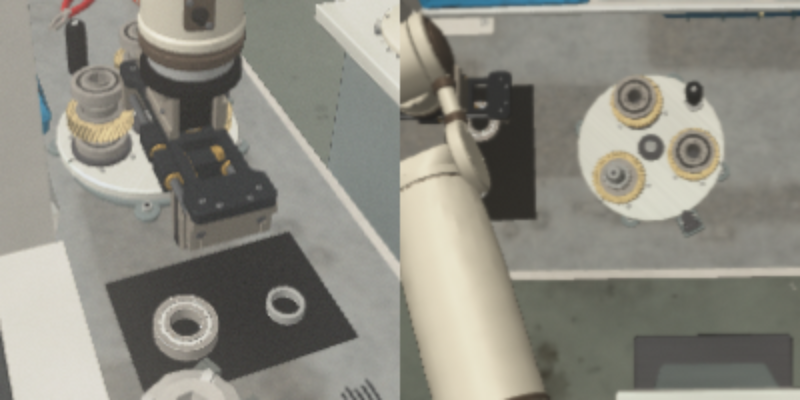

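The gripper shut on nothing. The bearing is still on the mat, at scene px (293,353). I'll check the top-view estimate against the scene view.

```bash
python3 - <<'E'
from h import *
S=bot.read_camera("scene");T=bot.read_camera("top")
p=bot.current_ee_pos(); print(p,proj(S,p),proj(T,p),bot.current_tool_rot())
for X in([.5685,.3667,.019],[.4665,.3729,.015],[.473,.1465,.172],[.591,.034,.16]): print(proj(S,X),proj(T,X))
print(onz(S,[[292.5,350],[343,341]],.019))
print(onz(T,[[169.5,190.5],[168,223.5]],.015))
E
```

```text
[0.56785288 0.36644601 0.09882674] [293.76953514 321.25090781] [163.16354101 186.5556321 ] [ 8.89648507e-06 -3.13978831e+00  1.14935623e-03]
[292.83796027 350.44732579] [169.20083479 189.92304278]
[343.29588868 340.24817629] [167.30050751 223.03632427]
[300.55759777 212.66471981] [236.34440095 215.87375294]
[236.79779743 200.92643631] [276.76944593 173.39398859]
[[0.56876857 0.36557549]
 [0.46955211 0.37703805]]
[[0.56722911 0.36666186]
 [0.4650415  0.37072439]]
```

```bash
python3 - <<'E'
import cv2,numpy as np
a=cv2.imread('pics/scene1.png')[230:390,240:380];b=cv2.imread('pics/top1.png')[150:250,130:220]
cv2.imwrite('pics/d2.png',np.hstack([cv2.resize(a,(525,600),interpolation=cv2.INTER_CUBIC),cv2.resize(b,(270,300),interpolation=cv2.INTER_CUBIC).repeat(2,0)[:600]]))
E
```

```text
(no output)
```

View pics/d2.png

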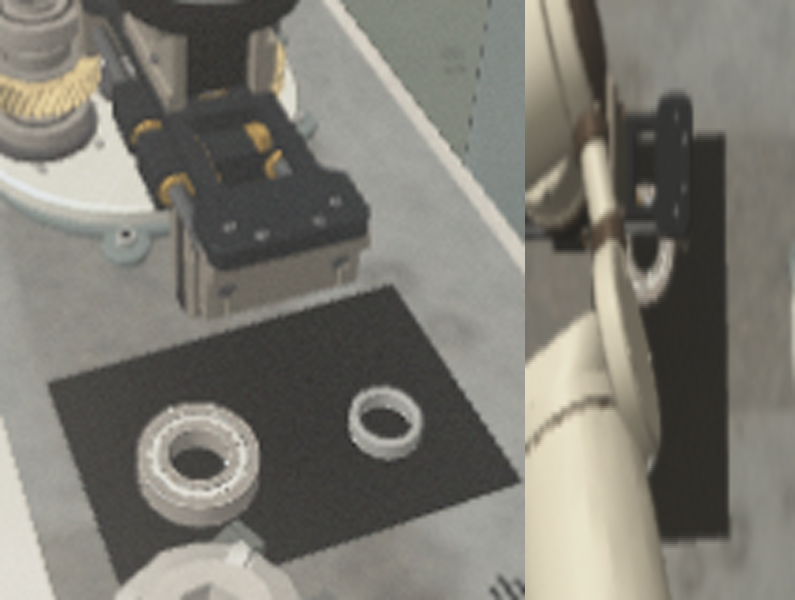

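```bash
python3 - <<'E'
from h import *
S=bot.read_camera("scene");T=bot.read_camera("top")
for dx in(-.0375,.0375):
  for dy in(-.0945,.0945):
    for z in (.187,.25): print(dx,dy,z,proj(S,[.568+dx,.366+dy,z]).round(),proj(T,[.568+dx,.366+dy,z]).round())
print("same, long along x")
for dy in(-.0375,.0375):
  for dx in(-.0945,.0945): print(dx,dy,proj(S,[.568+dx,.366+dy,.187]).round(),proj(T,[.568+dx,.366+dy,.187]).round())
print(bot.current_joints(),bot.current_ee_pos(),bot.current_clock(),bot.current_joint_vel())
cv2.imwrite("pics/scene2.png",S["pixels"]); print(np.abs(S["pixels"].astype(int)-cv2.imread("pics/scene1.png")).mean())
E
```

```text
-0.0375 -0.0945 0.187 [296. 246.] [190. 195.]
-0.0375 -0.0945 0.25 [297. 218.] [186. 192.]
-0.0375 0.0945 0.187 [341. 322.] [122. 196.]
-0.0375 0.0945 0.25 [344. 291.] [114. 193.]
0.0375 -0.0945 0.187 [257. 254.] [190. 168.]
0.0375 -0.0945 0.25 [256. 226.] [186. 164.]
0.0375 0.0945 0.187 [293. 335.] [122. 169.]
0.0375 0.0945 0.25 [293. 304.] [114. 165.]
same, long along x
-0.0945 -0.0375 [337. 259.] [169. 216.]
0.0945 -0.0375 [233. 282.] [170. 148.]
-0.0945 0.0375 [357. 287.] [142. 217.]
0.0945 0.0375 [244. 315.] [143. 148.]
[ 3.94664479e-01  4.83348126e-01  1.36274660e+00  1.00481040e-06
  1.29660321e+00 -1.17612955e+00] [0.56816609 0.36653661 0.09930877] 5.1833 [ 0.00151518 -0.00385985 -0.0030895  -0.00052546  0.00047922 -0.00090826]
1.6031646825396826
```

```bash
python3 - <<'E'
from h import *
x,y=.512,.37
bot.line_to([x,y,.05],max_speed=.15)
f0=np.array(bot.current_contact_force())
for z in np.arange(.024,-.03,-.004):
    bot.line_to([x,y,z],max_speed=.05); f=np.array(bot.current_contact_force())-f0
    print(round(z,3),np.round(bot.current_ee_pos(),4),f.round(1))
    if abs(f[2])>4: break
for n in("scene","top"): cv2.imwrite(f"pics/{n}3.png",bot.read_camera(n)["pixels"])
a=cv2.imread('pics/scene3.png')[240:390,230:380]
cv2.imwrite('pics/d3.png',cv2.resize(a,(600,600),interpolation=cv2.INTER_CUBIC))
print(bot.current_clock())
E
```

```text
0.024 [0.512  0.37   0.0239] [-0.1 -0.7  0. ]
0.02 [0.5119 0.3699 0.0199] [-1.2 -1.4 -0.9]
0.016 [0.5117 0.3699 0.0156] [-0.7  0.1 -0.5]
0.012 [0.5117 0.3699 0.0116] [-0.1  0.8 -1.1]
0.008 [0.5117 0.3699 0.0076] [ 0.3 -0.1 -0.6]
0.004 [0.5117 0.3699 0.0036] [-0.6  0.8 -1.1]
0.0 [ 5.117e-01  3.699e-01 -4.000e-04] [-0.6  0.2 -0.3]
-0.004 [ 0.5117  0.3699 -0.0044] [-0.8 -0.5 -0.5]
-0.008 [ 0.5117  0.3699 -0.0084] [0.4 0.3 0.6]
-0.012 [ 0.5117  0.3698 -0.0124] [ 0.4 -0.2 -0.3]
-0.016 [ 0.5117  0.3699 -0.0164] [-1.4  0.1 -0.4]
-0.02 [ 0.5117  0.3699 -0.0204] [-1.6 -0.4 -0.5]
-0.024 [ 0.5117  0.3698 -0.0244] [ 0.2 -0.7 -0.4]
-0.028 [ 0.5127  0.3703 -0.0277] [0.5 1.  1.2]
9.85
```

View pics/d3.png

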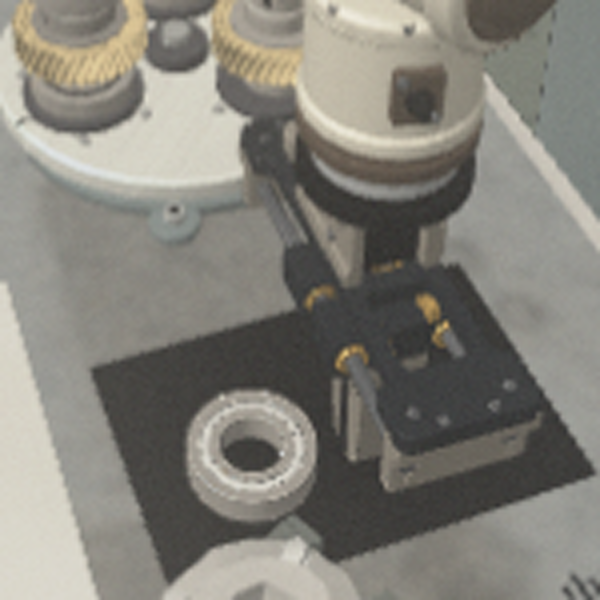

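```bash
python3 - <<'E'
from h import *
S=bot.read_camera("scene")
for z in(-.03,-.02,-.01,0,.01,.02,.03,.04): print(z,proj(S,[.512,.37,z]).round(1),onz(S,[[320.5,354.5],[314,347]],z).round(4).tolist())
print(bot.current_ee_pos(),bot.current_contact_force(),bot.current_opening(),bot.current_joints())
E
```

```text
-0.03 [319.9 360. ] [[0.5058, 0.3588], [0.5113, 0.3382]]
-0.02 [320.2 356.8] [[0.5092, 0.3654], [0.5147, 0.3452]]
-0.01 [320.4 353.6] [[0.5127, 0.372], [0.5181, 0.3521]]
0 [320.7 350.3] [[0.5161, 0.3786], [0.5214, 0.359]]
0.01 [321.  346.9] [[0.5196, 0.3852], [0.5248, 0.3659]]
0.02 [321.2 343.5] [[0.523, 0.3918], [0.5281, 0.3728]]
0.03 [321.5 340.1] [[0.5265, 0.3984], [0.5315, 0.3798]]
0.04 [321.8 336.6] [[0.5299, 0.405], [0.5349, 0.3867]]
[ 0.51256996  0.37025862 -0.02765945] [1.49320141 1.62902563 2.54120997] 0.0048149155750902735 [ 4.34776764e-01  5.36096022e-01  1.56585035e+00  4.18327375e-05
  1.03834378e+00 -1.13599616e+00]
```

The reported TCP is below the mat (-0.028) and there's hardly any contact, so the real fingertips sit higher than reported. I'll keep feeling downwards to measure the offset.

```bash
python3 - <<'E'
from h import *
for z in np.arange(-.030,-.06,-.002):
    try: bot.line_to([.512,.37,z],max_speed=.04)
    except bot.MotionError as e: print(e);break
    f=np.array(bot.current_contact_force())
    print(round(z,3),np.round(bot.current_ee_pos(),4),f.round(1))
    if np.linalg.norm(f)>8: break
E
```

```text
-0.03 [ 0.5126  0.3702 -0.0277] [-4.9 -2.7 14.5]
```

The mat is touched at a reported z of -0.0277, so the true tip height is the reported z plus about 0.031. Lateral position looks right. I'll retry the bearing grasp with that correction and a felt descent.

```bash
cat >> h.py <<'E'
def feel(x,y,z0,z1,step=.002,lim=6,speed=.05):
    f0=np.array(bot.current_contact_force())
    for z in np.arange(z0,z1-1e-6,-step):
        bot.line_to([x,y,z],max_speed=speed); f=np.array(bot.current_contact_force())-f0
        if np.linalg.norm(f)>lim: break
    return z,f.round(1)
E
python3 - <<'E'
from h import *
x,y=.5685,.3667
bot.line_to([.512,.37,.0],max_speed=.1)
bot.line_to([x,y,.01],max_speed=.15)
bot.set_gripper(1.0)
bot.line_to([x,y,-.016],max_speed=.1)
z,f=feel(x,y,-.020,-.034); print(z,f,bot.current_ee_pos())
bot.line_to([x,y,bot.current_ee_pos()[2]+.002],max_speed=.05)
bot.set_gripper(0.0,30)
print(bot.current_opening()*92,bot.current_grip_force(),bot.current_contact_force())
bot.line_to([x,y,.06],max_speed=.12)
print(bot.current_opening()*92,bot.current_contact_force(),bot.current_clock())
cv2.imwrite("pics/scene4.png",bot.read_camera("scene")["pixels"])
E
```

```text
-0.029999999999999992 [-4.5 -2.2 12.3] [ 0.56902517  0.36688294 -0.02772901]
61.022300246142464 29.98928002676621 [-0.21132455 -0.02332123 -0.78484218]
60.53114725453346 [ 0.40353131 -0.66621217 -2.27367219] 16.1083
```

```bash
python3 - <<'E'
from h import *
x,y=.473,.1465
bot.line_to([.5685,.3667,.16],max_speed=.2)
bot.line_to([x,y,.158],max_speed=.2)
bot.hold(.3)
S=bot.read_camera("scene"); print(bot.current_ee_pos(),bot.current_clock(),bot.current_contact_force())
cv2.imwrite("pics/scene5.png",S["pixels"])
print(proj(S,[x,y,.172]),[proj(S,[x+a,y+b,.187]).round(1) for a,b in((.031,0),(-.031,0),(0,.031))])
cv2.imwrite("pics/d5.png",cv2.resize(S["pixels"][150:270,240:360],(600,600),interpolation=cv2.INTER_CUBIC))
E
```

```text
[0.4730485  0.14676217 0.15795575] 18.5083 [-0.02303837  0.2772295  -1.39068618]
[300.55759777 212.66471981] [array([287.3, 209.4]), array([314. , 204.5]), array([306. , 214.4])]
```

View pics/d5.png

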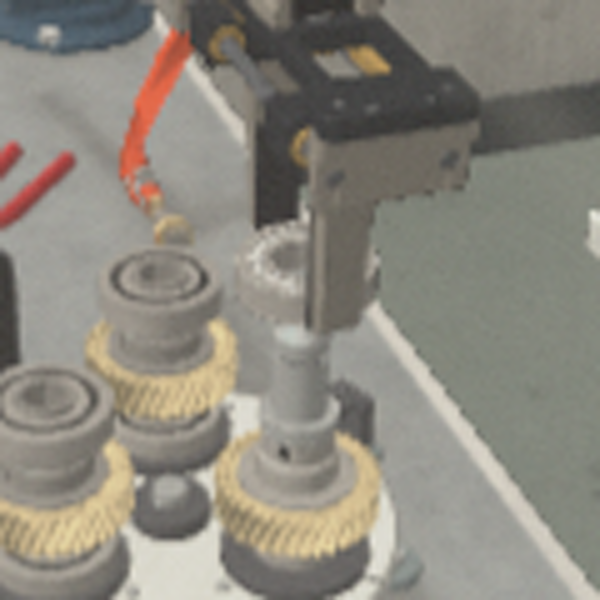

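The bearing spans 287–316 px at scene column centre 301, and the shaft is at 300.3, so they are aligned to about 1 px. I'll lower it with lateral force correction.

```bash
cat >> h.py <<'E'
def lower(p,z0,z1,step=.003,flim=14,gain=.00015):
    """descend, yielding sideways to the force; stop on vertical force"""
    p=np.array(p,float); f0=np.array(bot.current_contact_force()); z=z0
    while True:
        bot.line_to([*p,z],max_speed=.06); f=np.array(bot.current_contact_force())-f0
        lat=f[:2]*(np.hypot(*f[:2])>2.5)
        print(round(z,4),np.round(bot.current_ee_pos(),4),p.round(4),f.round(1))
        if f[2]>flim or z<=z1: return p,z,f
        p=p+np.clip(gain*lat,-.0008,.0008); z=max(z-step,z1)
E
python3 - <<'E'
from h import *
print(lower([.473,.1465],.149,.090)); print(bot.current_opening()*92,bot.current_clock())
E
```

```text
0.149 [0.4723 0.1465 0.1481] [0.473  0.1465] [-0.2  0.4 -1.4]
0.146 [0.4729 0.1465 0.1458] [0.473  0.1465] [ 0.  -0.   0.1]
0.143 [0.4728 0.1465 0.1428] [0.473  0.1465] [ 0.6 -1.2 -0.7]
0.14 [0.4728 0.1465 0.1397] [0.473  0.1465] [-0.4 -0.4 -1. ]
0.137 [0.4728 0.1465 0.1367] [0.473  0.1465] [ 0.1 -0.2 -0.8]
0.134 [0.4729 0.1464 0.1338] [0.473  0.1465] [ 0.1 -0.1 -1.9]
0.131 [0.4729 0.1465 0.1308] [0.473  0.1465] [-0.1 -0.8 -1.3]
0.128 [0.4729 0.1464 0.1278] [0.473  0.1465] [ 0.4 -0.2 -1. ]
0.125 [0.4729 0.1465 0.1248] [0.473  0.1465] [ 0.4 -0.7 -1.6]
0.122 [0.4729 0.1465 0.1218] [0.473  0.1465] [ 0.6 -1.4 -1.9]
0.119 [0.4729 0.1465 0.1188] [0.473  0.1465] [ 1.  -0.9 -0.5]
0.116 [0.4729 0.1465 0.1158] [0.473  0.1465] [ 0.3 -0.7 -1. ]
0.113 [0.4729 0.1465 0.1128] [0.473  0.1465] [ 0.9 -1.3 -1. ]
0.11 [0.4729 0.1465 0.1098] [0.473  0.1465] [ 0.9 -0.6 -0.8]
0.107 [0.4729 0.1465 0.1068] [0.473  0.1465] [-0.2 -0.4 -1.3]
0.104 [0.4729 0.1465 0.1038] [0.473  0.1465] [ 1.5 -0.5 -0.4]
0.101 [0.4729 0.1464 0.1008] [0.473  0.1465] [ 0.3 -0.7 -1.1]
0.098 [0.4729 0.1464 0.0978] [0.473  0.1465] [ 0.5 -0.4 -1.3]
0.095 [0.4729 0.1465 0.0948] [0.473  0.1465] [ 0.7 -1.  -0.6]
0.092 [0.474  0.1469 0.0938] [0.473  0.1465] [-2.5 -0.1  9.2]
0.09 [0.4745 0.1473 0.0938] [0.4726 0.1465] [-6.5  1.2 19.2]
(array([0.47262241, 0.14649016]), 0.09, array([-6.50991007,  1.18961253, 19.15666923]))
60.66123816607817 23.8083
```

The bearing is home: the reported z of 0.0938 matches the predicted 0.0943. Next I release it, fetch the ring and lower it the same way.

```bash
python3 - <<'E'
from h import *
bot.line_to([.473,.1465,.0937],max_speed=.05)
bot.set_gripper(1.0); print(bot.current_contact_force())
bot.line_to([.473,.1465,.16],max_speed=.2)
x,y=.4668,.3729
bot.line_to([x,y,.10],max_speed=.25)
T=bot.read_camera("top")
bot.line_to([x,y,-.0255],max_speed=.15)
print(bot.current_contact_force())
bot.set_gripper(0.0,20)
print(bot.current_opening()*92,bot.current_grip_force(),bot.current_contact_force())
bot.line_to([x,y,.16],max_speed=.2)
bot.line_to([.473,.1465,.152],max_speed=.22)
bot.hold(.2)
S=bot.read_camera("scene"); cv2.imwrite("pics/scene6.png",S["pixels"])
print(bot.current_opening()*92,bot.current_clock())
print([proj(S,[.473+a,.1465,.18]).round(1) for a in(.019,-.019)])
cv2.imwrite("pics/d6.png",cv2.resize(S["pixels"][150:270,240:360],(600,600),interpolation=cv2.INTER_CUBIC))
E
```

```text
[-0.63753742  0.42280646 -0.66750222]
[-0.47538091  0.26995633 -0.674335  ]
36.10724165744678 19.999895095825195 [ 0.01619422 -0.37960436  0.1707931 ]
36.34679779659666 30.675
[array([292.5, 211.1]), array([308.7, 208.1])]
```

View pics/d6.png

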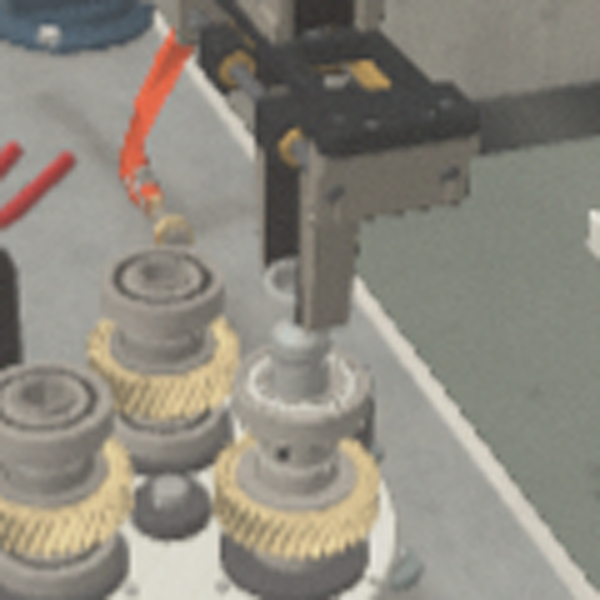

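The bearing sits flat on the shoulder. The held ring's left edge is at px 292.6 against 292.5 predicted, so it is aligned.

```bash
python3 - <<'E'
from h import *
p,z,f=lower([.473,.1465],.147,.106,flim=10)
print(bot.current_opening()*92,bot.current_ee_pos(),bot.current_clock())
E
```

```text
0.147 [0.4726 0.1466 0.1464] [0.473  0.1465] [ 0.5 -1.   0.7]
0.144 [0.4728 0.1465 0.1437] [0.473  0.1465] [-0.2 -1.1  0.1]
0.141 [0.4728 0.1464 0.1407] [0.473  0.1465] [-0.3 -1.4 -0.7]
0.138 [0.4728 0.1465 0.1378] [0.473  0.1465] [-0.4 -0.5 -0.7]
0.135 [0.473  0.1465 0.1348] [0.473  0.1465] [-0.4 -2.3 -0.4]
0.132 [0.4731 0.1465 0.1318] [0.473  0.1465] [ 0.9 -1.2 -0.6]
0.129 [0.4731 0.1465 0.1288] [0.473  0.1465] [ 1.6 -1.2 -1. ]
0.126 [0.473  0.1465 0.1258] [0.473  0.1465] [ 2.4 -0.6 -1.4]
0.123 [0.473  0.1465 0.1228] [0.473  0.1465] [ 2.7  0.3 -0.9]
0.12 [0.473  0.1465 0.1196] [0.4734 0.1466] [ 0.9 -1.  -0.6]
0.117 [0.4731 0.1465 0.1167] [0.4734 0.1466] [ 0.3 -0.2 -0.3]
0.114 [0.4731 0.1465 0.1137] [0.4734 0.1466] [ 0.3 -0.  -0.2]
0.111 [0.4732 0.1465 0.1107] [0.4734 0.1466] [ 1.5 -1.4  0.1]
0.108 [0.4745 0.1472 0.1099] [0.4734 0.1466] [-3.1  0.6  9. ]
0.106 [0.4752 0.1476 0.1096] [0.4729 0.1466] [-5.   1.7 17.1]
36.374426581676566 [0.47517291 0.14756871 0.10962889] 34.425
```

The ring is home (0.1099 against 0.1103 predicted). I'll release it and work out the table centre and pointer direction from the unobstructed first pictures.

```bash
python3 - <<'E'
from h import *
bot.line_to([.4735,.1466,.1098],max_speed=.05)
bot.set_gripper(0.75); bot.line_to([.4735,.1466,.17],max_speed=.2)
print(bot.current_contact_force(),bot.current_clock())
T=bot.read_camera("top"); T["pixels"]=im=cv2.imread("pics/top0.png")
S=bot.read_camera("scene")
g=cv2.cvtColor(im,cv2.COLOR_BGR2GRAY)
k=biggest((g>185).astype(np.uint8),(210,300,160,250)).astype(np.float32)
h=cv2.convexHull(k.reshape(-1,1,2))[:,0].astype(float)
P=onz(T,h,.036); 
f=least_squares(lambda q:np.hypot(*(P-q).T)-.1115,[.521,.1005],loss="cauchy",f_scale=.0008); print("centre",f.x,np.abs(f.fun).round(4))
c=f.x
# pointer: dark blob near (275,240)
k=biggest((g<85).astype(np.uint8),(262,292,232,252)); print(len(k),cv2.contourArea(k.astype(np.float32)),cv2.minAreaRect(k.astype(np.float32)))
print(g[232:250,264:288])
a=lambda d:np.degrees(np.arctan2(d[1],d[0]))
for c in (f.x,np.array([.5213,.1005])):
    m=k.mean(0); print("ptr dir",[a(onz(T,m,z)[0]-c) for z in(0.0,.02,.046)], "shaft",a(np.array([.473,.1466])-c))
print("cam",-T["R"].T@T["t"])
E
```

```text
[0.16914311 0.88555981 0.17509124] 35.7667
centre [0.52310655 0.1013055 ] [0.0032 0.0021 0.0028 0.0044 0.0043 0.0016 0.0014 0.0014 0.0011 0.0008
 0.0001 0.0002 0.0006 0.0004 0.0005 0.0003 0.0003 0.     0.0001 0.0004
 0.0008 0.0007 0.0003 0.001  0.0018 0.0021 0.0018 0.0017 0.0025 0.0025
 0.0032 0.0025 0.0034 0.0049]
1 0.0 ((272.0, 242.0), (0.0, 0.0), 0.0)
[[224 225 224 223 222 223 225 225 224 224 224 223 220 201 156 133 131 131
  131 130 129 127 127 127]
 [223 224 225 224 222 222 223 224 224 224 222 213 185 139 125 126 126 127
  127 128 128 127 127 126]
 [223 223 224 225 223 222 221 219 215 217 206 172 136 123 124 126 126 125
  125 126 128 128 128 126]
 [222 222 223 224 225 223 211 174 129 131 130 132 131 127 118 125 125 125
  125 125 126 127 128 128]
 [223 222 222 222 222 219 196 129  96  94  93  96 107 131 130 126 127 127
  126 125 126 126 127 128]
 [222 220 217 214 203 174 137 102  92  91  91 102 132 151 140 123 127 127
  127 126 126 126 128 129]
 [210 193 175 154 136 135 120  95  91  90  90  92  99 112 123 127 126 128
  128 126 125 127 130 132]
 [143 137 131 127 123 135 126  98  9
[... 679 characters left out ...]
8 147 146 147 146 138 119 121 110 108 125 119 109 119 133 135 139
  143 143 141 138 136 137]
 [146 148 146 145 146 148 146 140 130 132 122 112 123 137 140 140 137 139
  141 141 139 136 135 136]
 [144 146 145 145 145 147 147 142 128 122 125 141 143 144 142 138 136 136
  137 137 136 135 133 132]
 [143 143 143 142 144 146 148 149 146 144 145 146 146 145 142 138 134 134
  135 135 135 134 132 130]]
ptr dir [np.float64(-157.44922091781098), np.float64(-157.42794778236237), np.float64(-157.40055706035463)] shaft 137.8875665761016
ptr dir [np.float64(-157.47232225090985), np.float64(-157.45062056234806), np.float64(-157.42268220433323)] shaft 136.33504133313625
cam [0.36848593 0.03323089 1.48889821]
```

```bash
python3 - <<'E'
from h import *
T=bot.read_camera("top"); im=cv2.imread("pics/top0.png"); g=cv2.cvtColor(im,cv2.COLOR_BGR2GRAY)
cr=lambda x,y:[(x+.5)/5-.5+145,(y+.5)/5-.5+155]
print("lug mid",onz(T,[cr(552.5,247.5),cr(560,247.5)],.006))
k=biggest((g<106).astype(np.uint8),(268,284,235,249)); M=cv2.moments(k.astype(np.float32)); m=[M["m10"]/M["m00"],M["m01"]/M["m00"]]
print(m,M["m00"],onz(T,m,.025),onz(T,m,.046))
hs=cv2.cvtColor(im,cv2.COLOR_BGR2HSV)
gold=((hs[...,1]>70)&(hs[...,0]>10)&(hs[...,0]<32)&(hs[...,2]>110)).astype(np.uint8)
C=[]
for b in((233,264,166,196),(262,292,192,222),(224,255,204,234)):
    pk=onz(T,biggest(gold,b),.087); r=circ(pk); C.append(circ(pk,.0395)[:2]); print("wheel",r,C[-1])
C=np.array(C);c=C.mean(0);print(c,np.hypot(*(C-c).T),np.degrees(np.arctan2(*(C-c).T[::-1])))
E
```

```text
lug mid [[0.5218138  0.10248528]
 [0.52174352 0.09784715]]
[274.656462585034, 240.72448979591837] 49.0 [[0.40738572 0.04352915]] [[0.40682769 0.04338141]]
wheel [0.58397327 0.11933964 0.0347514 ] [0.59176004 0.12234719]
wheel [0.50519955 0.03685848 0.03453467] [0.51356079 0.03710045]
wheel [0.47286181 0.1459575  0.03593101] [0.47398829 0.14463048]
[0.52643637 0.10135937] [0.06861246 0.06553617 0.06799404] [  17.81167546 -101.33033741  140.47643474]
```

```bash
cat > turn.py <<'E'
from h import *
c=np.array([.5212,.1006])
def H(deg,z): a=np.radians(deg); return [*(c+.095*np.array([np.cos(a),np.sin(a)])),z]
def O(deg): return down(np.radians(deg+90))
def turn(a0,a1,n,z=.075):
    for d in np.linspace(a0,a1,n+1)[1:]: bot.line_to(H(d,z),O(d),max_speed=.06)
E
python3 - <<'E'
from turn import *
bot.set_gripper(.55)
bot.line_to(H(-43.8,.172),O(-43.8),max_speed=.12); print(bot.current_joints().round(2) if hasattr(bot.current_joints(),'round') else bot.current_joints())
f0=np.array(bot.current_contact_force())
for z in np.arange(.135,.074,-.01):
    bot.line_to(H(-43.8,z),max_speed=.1); f=np.array(bot.current_contact_force())-f0
    if np.linalg.norm(f)>6: print("touch",z,f); break
else:
    bot.set_gripper(0,20); print(bot.current_opening()*92,bot.current_grip_force(),bot.current_contact_force(),bot.current_ee_pos(),bot.current_clock())
E
```

```text
[-0.14  0.21  1.56  0.    1.37 -0.95]
24.47587765109847 20.000190138816833 [-0.00871085 -0.11396891  1.43790743] [0.5900392  0.0347565  0.07538517] 40.3833
```

```bash
python3 - <<'E'
from turn import *
turn(-43.8,26.5,9)
bot.hold(.4)
print(bot.current_opening()*92,bot.current_grip_force(),bot.current_contact_force(),bot.current_ee_pos(),H(26.5,.075),bot.current_clock(),bot.current_joints())
S=bot.read_camera("scene");T=bot.read_camera("top"); cv2.imwrite("pics/scene7.png",S["pixels"]);cv2.imwrite("pics/top7.png",T["pixels"])
a=np.radians(-153.5); s=c+.066*np.array([np.cos(a),np.sin(a)]); t=c+.11*np.array([np.cos(a),np.sin(a)])
print(proj(S,[*s,.172]),proj(S,[*t,.046]),proj(T,[*s,.172]),proj(T,[*t,.046]))
A=cv2.resize(S["pixels"][180:300,220:340],(400,400),interpolation=cv2.INTER_CUBIC);B=cv2.resize(T["pixels"][155:255,206:306],(400,400),interpolation=cv2.INTER_CUBIC)
cv2.imwrite("pics/d7.png",np.hstack([A,B]))
E
```

```text
24.7042752980348 20.000881254673004 [-1.70590938  1.2224936   6.24017122] [0.60627642 0.14243974 0.07534684] [np.float64(0.6062187643521924), np.float64(0.14298879224543182), 0.075] 44.0833 [ 3.72146835e-02  3.77871773e-01  1.55387017e+00 -3.51262718e-04
  1.20961015e+00 -1.99258548e+00]
[293.46456794 195.25145666] [304.33868938 230.74333049] [263.87901223 219.42229763] [271.85868543 235.43182329]
```

View pics/d7.png

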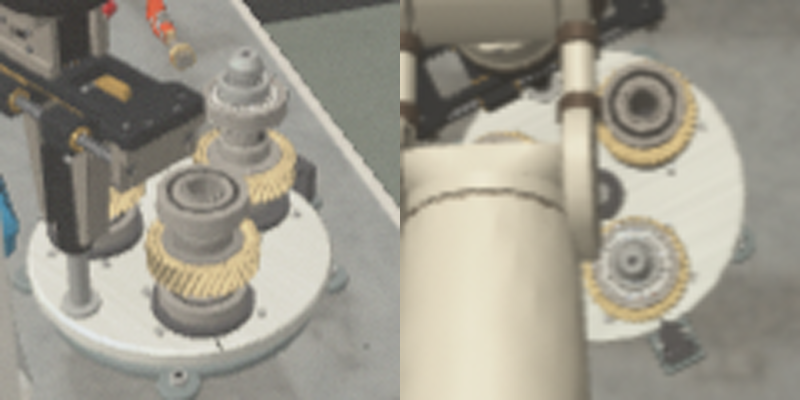

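```bash
python3 - <<'E'
from turn import *
S=bot.read_camera("scene");T=bot.read_camera("top")
for C,uv,u0 in((T,[263.4,219.9],[145+459.5/5-.5,155+308.5/5-.5]),(S,[292.55,195.55],[210+452.5/5-.5,190+116.5/5-.5])):
    p=onz(C,uv,.172)[0]; b=onz(C,u0,.172)[0]-[.4731,.1467]
    for q in(p,p-b): print(q,np.hypot(*(q-c)),np.degrees(np.arctan2(*(q-c)[::-1])))
# ring/bearing annulus in top view: bright ring pixels round the shaft
g=cv2.cvtColor(T["pixels"],cv2.COLOR_BGR2GRAY)
k=biggest((g<106).astype(np.uint8),(268,284,235,249)); M=cv2.moments(k.astype(np.float32)); print(M["m00"],M["m10"]/M["m00"],M["m01"]/M["m00"])
hs=cv2.cvtColor(T["pixels"],cv2.COLOR_BGR2HSV)
gold=((hs[...,1]>70)&(hs[...,0]>10)&(hs[...,0]<32)&(hs[...,2]>110)).astype(np.uint8)
# finished set: wheel at right, fit circle of outer contour
for b in((252,292,165,200),(252,292,204,238)):
    pk=onz(T,biggest(gold,b),.087); r=circ(pk); print("wheel",r,np.degrees(np.arctan2(*(r[:2]-c)[::-1])),np.hypot(*(r[:2]-c)))
print(bot.current_ee_pos())
E
```

```text
[0.46084358 0.07247824] 0.06658626390781741 -155.0178577502619
[0.46184251 0.07282421] 0.06553477067883876 -154.9231933086642
[0.46464604 0.07175629] 0.06348472650119477 -152.97746290491614
[0.46339535 0.07184121] 0.06456349894722292 -153.5488742967328
51.5 274.80258899676375 240.67637540453072
wheel [0.57603357 0.06442608 0.03532864] -33.412990773541 0.06569073418486064
wheel [0.46203049 0.07173238 0.03494048] -153.99318034899292 0.06583593864073194
[0.60627422 0.14243953 0.07535168]
```

The shaft stands about 0.4° short of the pointer line. I'll nudge it, settle and hand in.

```bash
python3 - <<'E'
from turn import *
turn(26.5,26.95,1); bot.hold(.6)
p=np.array(bot.current_ee_pos())[:2]-c; print(np.degrees(np.arctan2(p[1],p[0])),bot.current_contact_force(),bot.current_grip_force(),np.abs(bot.current_joint_vel()).max(),bot.current_clock())
print(bot.job_done())
E
```

```text
26.294001155938332 [-1.43713917 -2.01587603  5.35568974] 20.001249611377716 0.0019068376141396896 45.1333
the job is handed in; nothing more can be done
None
```

I handed the job in at 45 s: the bearing and then the ring are fully home on the bare shaft, and the arm is still gripping the handle with the table held still; the shaft is within about 1° of the pointer line by my camera estimates, and the handover returned no verdict.

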